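# Check that both incubator lids are caught

## Robot

A 6-joint arm with a two-finger parallel gripper is mounted at the origin on a cart in front of the work surface, level with it; the furniture and walls round the work are solid. World frame = base frame: x ahead of the robot, y to its left, z up, the work surface at z = 0. Lengths are in mm, angles in rad, forces in N, time in s.
With the tool pointing down it reaches from about 350 to 775 mm from the base axis. Payload 5.5 kg.
Tool frame: the origin (TCP) lies at the very end of the fingers, on their centre line; the grasp point (between the pads) lies 19 mm behind it; z points along the fingers, y is the line along which they close (so a half turn about z gives the same grasp; the last joint's range is limited). The gripper opens to 85 mm and grips with 20 to 120 N. Pads are 22 mm wide; open, the fingers measure 114 mm over their backs; the gripper's body (76 mm by 85 mm) begins 54 mm behind the grasp point. The pads swing forward as they close: fully open they stand 13 mm farther back than shut.
Start: joints at [0.988, 0.313, 0.046, 1.304, 0, 1.431], TCP at [246.4, 519.576, 231.323] pointing down, gripper open.
Joint ranges: [-2.76, 2.76], [-0.86, 1.69], [-1.03, 1.26], [-2.2, 2.34], [-1.47, 1.5], [-3.14, 3.14]. Speed limits (rad/s): [2.57, 2.57, 3.14, 3.14, 3.14, 3.14].

## Interface

Orientations are given as a unit quaternion [x, y, z, w].
In Python, from bench import robot gives the robot as it stands.
- The arm moves only by the tool carry_out, never from a script. Its argument "deltas" is a list of rows, each a list of 7 numbers: the finger opening in m, from 0 to 0.0854, then the shift along the world's x, y, z in m, then the turn, a rotation vector about the world's x, y, z in degrees. A call has 1 to 10 rows; each row is the pose to reach, as a shift and turn from the pose commanded when the call began; what a row does not reach only later rows make up. A row lasts 1/12 s, in which the tool goes at most 41.7 mm and 7.16 degrees, less where a joint would pass 70% of its speed; a pose out of reach is approached as far as the arm can. A call with a gripper value outside its range is refused whole. The fingers move at their own pace and stop on an object; the grip force is fixed at half the most. Time passes only in rows, so rows that repeat a pose let the fingers close. It gives the time, the measured TCP pose, the force, the opening and the grip force at its end, in the units of the state.
- robot.get_obs(): the state, without advancing time (a new reading comes with each control period).
- robot.capture(name): name is "scene" or "top" or "wrist"; returns a dict with "pixels" (480x640x3 uint8, red, green, blue), "depth" (480x640 float32, mm along the optical axis (not along the pixel's ray), 0 where there is no reading), "fx", "fy", "cx", "cy" (pixels), "T" (4x4, takes a point from camera to world coordinates); the wrist camera has in their place "T_tool_cam" (4x4, takes a point from camera to tool coordinates, whose origin is the TCP and whose axes are the flange's). Camera axes: x right, y down, z forward; pixel columns grow to the right and rows downward; lengths in mm; the calibration is good to about 2 mm. A picture is of the moment at which its call begins: read the wrist's pose just before it.
- robot.sign_off(): hands the job in; it is judged then, once.
The state is a dict: "t": time; "joint_positions": joint angles; "dq": joint speeds; "joint_efforts": joint torques, N m; "eef_pos": TCP position; "tcp_rot": TCP orientation; "force": force on the tool from outside, world axes, zero at the start; "ft_torque": the same for the moment, N m; "finger_gap": finger opening in mm; "grip_force": force on a finger pad.
Only numpy, scipy, OpenCV 4.12 (cv2) and the standard library are available. Lean on these libraries where they do the work, as an engineer would, in place of code of your own. Each camera call takes 0.05 s, during which the arm holds its last target. There are 200 camera calls.

## Task

Make sure both incubator lids are really caught, finishing the left one before starting on the right: tug each shut lid up by its knob, firmly, until you feel the catch hold (its keeper tab is drawn up a few millimetres for a moment); if the lid gives instead, press it down until the catch sets and tug again. Be firm but do not wrench the keepers up or crush the gaskets, leave both lids shut and released, and do not disturb the cap, marker and bottle standing round the incubator.

Things in the scene. Friction and masses are not known exactly. Their poses are not given: they have to be found in the camera images.
- incubator: white bench incubator, fixed, 170 (x, depth) x 300 (y, width) x 78 mm high; origin centre of underside, front (-x) to the robot, +y its left as the robot sees it. Two grey lids side by side in its top, hinged at the rear. A hidden spring catch in front of each chamber may or may not have hold of its lid: this cannot be seen, the lid lies flush either way. Lids and knobs cannot undo a catch.
- knob_left (a point): centre of the left lid's black ball knob, 24 mm across, on a steel stem 10 mm thick with a foot 22 mm across; the lid's surface is 22 mm below this point. Lid shut: at x -0.035, y +0.073, z 0.104 in the incubator's frame, axes parallel to it. Free space all round the knob.
- edge_left (a point): middle of the front edge of the left lid, on its top (+y side), 132 mm before the hinge. It rests on a rubber gasket and can be pressed down beyond flush, 1 mm per 2 N. Between 6 and 12 N on the knob (it varies) the catch sets, and the released lid comes back up flush; 14 to 16 N sets any catch; above about 21 N (edge 10 mm down) the gasket is crushed.
- lid_left (a joint): angle of the left lid, rad: 0 flush, + front raised, - pressed into the gasket. Hinge along y at x 0.068, z 0.078 in the incubator's frame, 103 mm behind the knob. 0.25 kg, falls shut by its weight. Not caught, it follows a pull at the knob with 1 to 5 N all the way; caught, it rises about 1 mm, then pulls back about 3 N more per mm.
- keeper_left (a joint): rise (m) of the left lid's sprung keeper, a steel tab 24 x 10 mm in the black slot of the incubator's front (+y side): 0 at rest; a caught lid that is pulled up draws it up, 1 mm per 2.4 N beyond 3 N at the knob, at most 12 mm (10 to 15 N is a firm tug); stays 0 if the catch has no hold of the lid.
- knob_right (a point): centre of the right lid's black ball knob, 24 mm across, on a steel stem 10 mm thick with a foot 22 mm across; the lid's surface is 22 mm below this point. Lid shut: at x -0.035, y -0.073, z 0.104 in the incubator's frame, axes parallel to it. Free space all round the knob.
- edge_right (a point): middle of the front edge of the right lid, on its top (-y side), 132 mm before the hinge. It rests on a rubber gasket and can be pressed down beyond flush, 1 mm per 2 N. Between 6 and 12 N on the knob (it varies) the catch sets, and the released lid comes back up flush; 14 to 16 N sets any catch; above about 21 N (edge 10 mm down) the gasket is crushed.
- lid_right (a joint): angle of the right lid, rad: 0 flush, + front raised, - pressed into the gasket. Hinge along y at x 0.068, z 0.078 in the incubator's frame, 103 mm behind the knob. 0.25 kg, falls shut by its weight. Not caught, it follows a pull at the knob with 1 to 5 N all the way; caught, it rises about 1 mm, then pulls back about 3 N more per mm.
- keeper_right (a joint): rise (m) of the right lid's sprung keeper, a steel tab 24 x 10 mm in the black slot of the incubator's front (-y side): 0 at rest; a caught lid that is pulled up draws it up, 1 mm per 2.4 N beyond 3 N at the knob, at most 12 mm (10 to 15 N is a firm tug); stays 0 if the catch has no hold of the lid.
- lamp_cap: white glass snuffer cap, 33 mm across, 40 mm high, standing in front of the incubator's left part; bystander; origin at the centre of its underside
- marker: marker pen 102 mm long, 12 mm thick, lying in front of the incubator; bystander; origin at the centre of its underside
- dropper_0: small dropper bottle with a black top, 32 mm across, 90 mm high, standing to the right of the incubator; bystander; origin at the centre of its underside

How it is judged:
By the outcome, as a careful person would: the job done as asked, in the order asked, and still so for the second after the job is handed in, with the robot touching nothing.
It also fails if it takes over 70 s, if anything falls off the work surface, if the arm or the gripper's body presses on something with over 40 N, if the wrist force passes 120 N, or if a joint passes its speed limit or range.

## Working session

There is one attempt and no reset: what is moved stays moved. The work goes in short steps, Python scripts to look and compute and a tool call to move; the robot and the scene stay as the last step left them, time stands still between calls to the robot, and variables do not carry over. Pictures are saved under pics/ and viewed, at most 10 in all, crops included, and the job is handed in when it is done.

Besides the shell and the picture viewer there is one more tool, called after ">>>" in YAML: its name, and indented under it one key for each argument. carry_out: Moves the arm, as the interface text tells. Its arguments: {"type":"object","properties":{"deltas":{"type":"array"}},"required":["deltas"]}

```bash
mkdir -p pics; cat > h.py <<'E'
import numpy as np, cv2
from bench import robot
def snap(name,fn):
    c=robot.capture(name); cv2.imwrite('pics/'+fn+'.png',c['pixels'][:,:,::-1]); np.savez('pics/'+fn+'.npz',**c); return c
def pts(c,T):
    d=c['depth']; v,u=np.mgrid[:480,:640]
    P=np.stack([(u-c['cx'])/c['fx']*d,(v-c['cy'])/c['fy']*d,d,np.ones_like(d)],-1)
    return (P@np.array(T).T)[...,:3]
E
python3 - <<'E'
from h import *
print(robot.get_obs())
for n in ['top','scene']:
    c=snap(n,n); print(n,np.round(c['T'],3).tolist(),c['fx'])
a=cv2.imread('pics/top.png');b=cv2.imread('pics/scene.png')
cv2.imwrite('pics/both.png',cv2.resize(np.vstack([a,b]),(400*1,600)))
E
```

```text
{'t': 0.0, 'joint_positions': array([9.88419692e-01, 3.14040521e-01, 4.49891586e-02, 1.30359984e+00,
       1.76953270e-05, 1.43123772e+00]), 'dq': array([-1.38092825e-03, -2.33138791e-04,  3.01411970e-06,  8.92095362e-04,
        6.84037671e-04, -8.48259444e-04]), 'joint_efforts': array([ 1.33966256e-03, -4.80621278e+01,  2.98536086e+01,  1.93456892e-02,
       -1.57143127e-04, -5.57265295e-06]), 'eef_pos': array([246.08192696, 519.12215784, 230.39020948]), 'tcp_rot': array([ 2.19604374e-01,  9.75588570e-01, -8.64544874e-04, -3.35829696e-04]), 'force': array([-0.31880918, -0.35120552, -0.72395619]), 'ft_torque': array([-0.05441173,  0.00974902,  0.03623435]), 'grip_force': 0.0, 'finger_gap': 85.53210320425222}
top [[-0.013, -0.987, 0.163, 369.992], [-1.0, 0.013, 0.0, 15.492], [-0.002, -0.163, -0.987, 1058.585], [0.0, 0.0, 0.0, 1.0]] 605.9182471035218
scene [[0.674, -0.298, 0.676, -61.767], [-0.739, -0.256, 0.623, -534.24], [-0.013, -0.919, -0.393, 429.879], [0.0, 0.0, 0.0, 1.0]] 600.3867630261719
```

View pics/top.png

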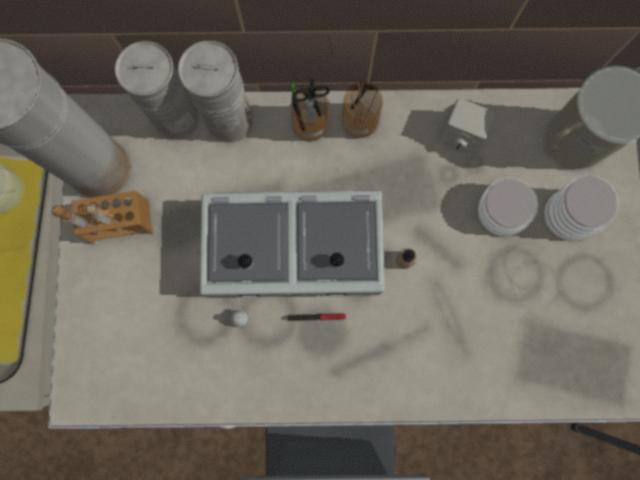

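View pics/scene.png

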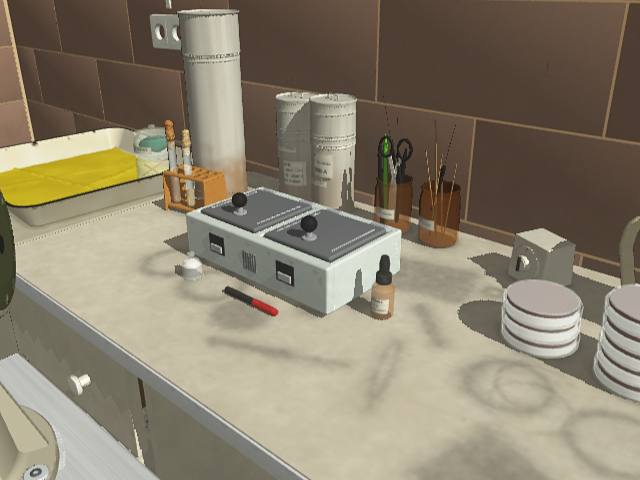

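The top view shows the knobs at (245,261) and (337,260). The cap is at (240,318), the marker at (316,317) and the bottle at (408,258). The incubator is nearly axis-aligned. In the scene view the knobs are at (239,200) and (309,224).

```bash
python3 - <<'E'
from h import *
for n,ks in [('top',[(245,261),(337,260)]),('scene',[(239,200),(309,224)])]:
    c=np.load(f'pics/{n}.npz'); P=pts(c,c['T']); g=c['pixels'].astype(int)
    for u,v in ks:
        w=P[v-12:v+13,u-12:u+13].reshape(-1,3); col=g[v-12:v+13,u-12:u+13].max(-1).ravel()
        m=(col<60)&(w[:,2]>90)&(w[:,2]<130); q=w[m]
        # sphere fit radius 12
        from scipy.optimize import least_squares
        r=least_squares(lambda s:np.linalg.norm(q-s,axis=1)-12,q.mean(0)-[0,0,6],loss='soft_l1')
        print(n,m.sum(),q.mean(0).round(1),q[:,2].max().round(1),r.x.round(1))
    if n=='top':
        m=(P[...,2]>70)&(P[...,2]<86)&(P[...,0]>350)&(P[...,0]<650)&(abs(P[...,1]-20)<250)
        print(cv2.minAreaRect(P[m][:,:2].astype(np.float32)), np.median(P[m][:,2]))
        for u,v in [(240,318),(408,258),(316,317)]: print(P[v,u].round(1))
E
```

```text
top 162 [501.9 138.5 112.8] 119.1 [503.5 139.4 104.6]
top 164 [502.1  -6.5 112.4] 119.9 [503.4  -6.8 104.2]
((538.6325073242188, 41.31898498535156), (171.1160430908203, 351.6273193359375), 0.16323380172252655) 81.09218217722281
[415.5 154.   39.4]
[ 510.  -127.2   61.7]
[416.8  27.3  10.8]
scene 170 [499.3 131.6 106.3] 116.8 [504.4 137.9 103.8]
scene 213 [499.  -13.5 106.8] 116.4 [504.7  -8.  104.1]
```

>>> carry_out:
  deltas:
    - [0.055,0.2576,-0.381,-0.03,0,0,25.4]
    - [0.055,0.2576,-0.381,-0.03,0,0,25.4]
    - [0.055,0.2576,-0.381,-0.03,0,0,25.4]
    - [0.055,0.2576,-0.381,-0.03,0,0,25.4]
    - [0.055,0.2576,-0.381,-0.03,0,0,25.4]
    - [0.055,0.2576,-0.381,-0.03,0,0,25.4]
    - [0.055,0.2576,-0.381,-0.03,0,0,25.4]
    - [0.055,0.2576,-0.381,-0.03,0,0,25.4]
    - [0.055,0.2576,-0.381,-0.03,0,0,25.4]
    - [0.055,0.2576,-0.381,-0.03,0,0,25.4]

```text
t: 0.93
eef_pos: [474.6, 181.0, 204.5]
tcp_rot: [-0.0, 1.0, 0.0, -0.0]
force: [1.1, 1.8, -0.2]
finger_gap: 55.0
grip_force: 0.0
```

>>> carry_out:
  deltas:
    - [0.055,0.0245,-0.0365,-0.004,0,0,0]
    - [0.055,0.0245,-0.0365,-0.004,0,0,0]
    - [0.055,0.0245,-0.0365,-0.004,0,0,0]
    - [0.055,0.0245,-0.0365,-0.004,0,0,0]
    - [0.055,0.0245,-0.0365,-0.004,0,0,0]
    - [0.055,0.0245,-0.0365,-0.004,0,0,0]

```text
t: 1.43
eef_pos: [497.7, 147.8, 200.9]
tcp_rot: [-0.001, 1.0, 0.0, -0.0]
force: [-1.1, -0.5, 0.2]
finger_gap: 55.3
grip_force: 0.0
```

```bash
python3 - <<'E'
from h import *
o=robot.get_obs(); print(o['eef_pos'],o['tcp_rot'],o['force'],o['joint_positions'])
c=snap('wrist','w1')
from scipy.spatial.transform import Rotation as R
T=np.eye(4);T[:3,:3]=R.from_quat(o['tcp_rot']).as_matrix();T[:3,3]=o['eef_pos'];T=T@c['T_tool_cam']
P=pts(c,T); m=(P[...,2]>95)&(P[...,2]<120)&(np.hypot(P[...,0]-504,P[...,1]-138.5)<20)&(c['depth']>0)
q=P[m]
from scipy.optimize import least_squares
r=least_squares(lambda s:np.linalg.norm(q-s,axis=1)-12,[504,138,104],loss='soft_l1')
print(m.sum(),r.x,q[:,2].max())
E
```

```text
[497.69504026 147.77866829 200.93149649] [-1.41488295e-03  9.99998978e-01  1.48738685e-04 -1.40923904e-04] [-1.10258135 -0.50983365  0.22007389] [ 1.33731913e-01  2.16879538e-01 -1.57297457e-01  1.19685947e+00
  3.32061619e-04  1.30902106e-01]
1335 [504.8229826  137.27101428 105.268146  ] 118.39233910038755
```

View pics/w1.png

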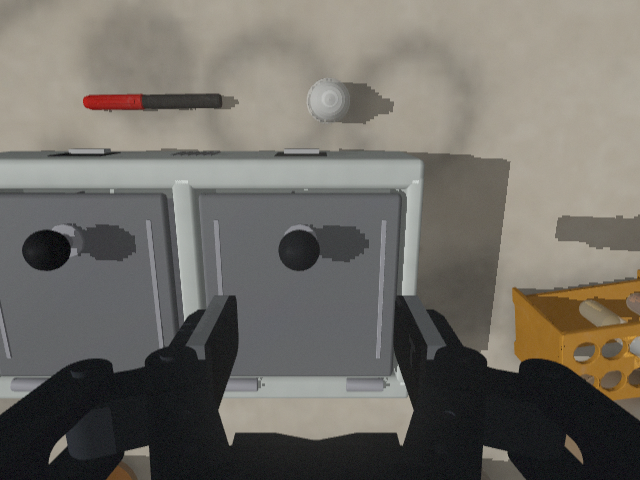

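The wrist view shows the left knob at (299,250), between and ahead of the open fingers. The right knob is at (47,250), and both keeper tabs are visible at the front edge. The measured knob position agrees with the top view, so I'm going down.

>>> carry_out:
  deltas:
    - [0.055,0.0068,-0.0098,-0.03,0,0,0]
    - [0.055,0.0068,-0.0098,-0.05,0,0,0]
    - [0.055,0.0068,-0.0098,-0.065,0,0,0]
    - [0.055,0.0068,-0.0098,-0.08,0,0,0]
    - [0.055,0.0068,-0.0098,-0.09,0,0,0]
    - [0.055,0.0068,-0.0098,-0.1,0,0,0]
    - [0.055,0.0068,-0.0098,-0.105,0,0,0]
    - [0.055,0.0068,-0.0098,-0.11,0,0,0]
    - [0.055,0.0068,-0.0098,-0.11,0,0,0]
    - [0.055,0.0068,-0.0098,-0.11,0,0,0]

```text
t: 2.32
eef_pos: [505.6, 136.8, 91.1]
tcp_rot: [-0.0, 1.0, 0.0, 0.0]
force: [-0.1, 0.5, -0.2]
finger_gap: 55.3
grip_force: 0.0
```

```bash
python3 - <<'E'
from h import *
o=robot.get_obs(); print(o['eef_pos'],o['force'])
E
```

```text
[505.58294685 136.75360661  91.11796794] [-0.07098591  0.54261039 -0.21056763]
```

>>> carry_out:
  deltas:
    - [0.04,-0.001,0.001,0,0,0,0]
    - [0.03,-0.001,0.001,0,0,0,0]
    - [0.02,-0.001,0.001,0,0,0,0]
    - [0.015,-0.001,0.001,0,0,0,0]
    - [0.015,-0.001,0.001,0,0,0,0]
    - [0.015,-0.001,0.001,0,0,0,0]

```text
t: 2.82
eef_pos: [504.6, 138.0, 91.2]
tcp_rot: [-0.0, 1.0, 0.0, 0.0]
force: [-0.7, 2.0, 2.0]
finger_gap: 20.7
grip_force: 58.5
```

>>> carry_out:
  deltas:
    - [0.015,0,0,0.001,0,0,0]
    - [0.015,0,0,0.002,0,0,0]
    - [0.015,0,0,0.002,0,0,0]

```text
t: 3.07
eef_pos: [505.0, 138.0, 92.7]
tcp_rot: [-0.0, 1.0, 0.0, 0.0]
force: [2.4, 3.8, -4.0]
finger_gap: 20.5
grip_force: 58.8
```

>>> carry_out:
  deltas:
    - [0.015,0,0,0.001,0,0,0]
    - [0.015,0,0,0.002,0,0,0]
    - [0.015,0,0,0.002,0,0,0]

```text
t: 3.32
eef_pos: [505.3, 138.0, 94.2]
tcp_rot: [-0.0, 1.0, 0.0, 0.001]
force: [5.9, 3.6, -9.0]
finger_gap: 20.8
grip_force: 59.0
```

```bash
python3 - <<'E'
from h import *
o=robot.get_obs(); print(o['eef_pos'],o['force'],o['ft_torque'])
E
```

```text
[505.29377448 137.96277759  94.16559984] [ 5.9442688   3.57326775 -9.03614156] [ 0.85267156 -1.03910946 -0.02640074]
```

>>> carry_out:
  deltas:
    - [0.015,0.0005,-0.0005,0.001,0,0,0]
    - [0.015,0.001,-0.001,0.002,0,0,0]
    - [0.015,0.001,-0.001,0.002,0,0,0]

```text
t: 3.57
eef_pos: [505.6, 137.9, 95.4]
tcp_rot: [-0.001, 1.0, 0.001, -0.0]
force: [6.5, 8.1, -12.8]
finger_gap: 20.6
grip_force: 59.2
```

>>> carry_out:
  deltas:
    - [0.015,0.001,0.001,0.0005,0,0,0]
    - [0.015,0.001,0.0015,0.0007,0,0,0]
    - [0.015,0.001,0.0015,0.0007,0,0,0]
    - [0.015,0.001,0.0015,0.0007,0,0,0]

```text
t: 3.9
eef_pos: [505.7, 138.0, 95.8]
tcp_rot: [-0.0, 1.0, -0.0, -0.001]
force: [4.1, 3.0, -14.4]
finger_gap: 20.3
grip_force: 59.1
```

```bash
python3 - <<'E'
from h import *
c=snap('scene','s2'); a=cv2.imread('pics/scene.png')[190:300,180:330]; b=cv2.imread('pics/s2.png')[190:300,180:330]
cv2.imwrite('pics/cmp.png',cv2.resize(np.vstack([a,b]),None,fx=2.6,fy=2.6))
E
```

```text
(no output)
```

View pics/cmp.png

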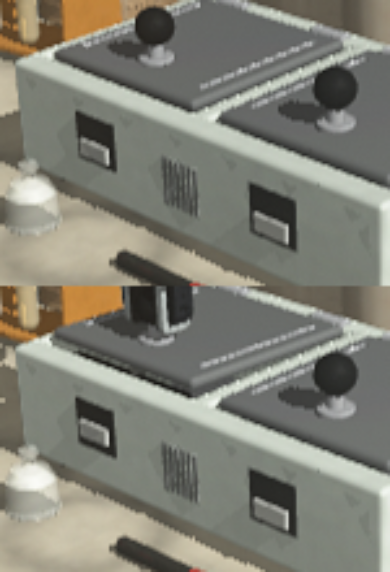

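The comparison shows the lid's front edge up slightly and its left keeper tab raised in its slot. It sits at (94,434) with the slot at 397–460, against (94,152) with the slot at 112–172 before. The force is about 14 N, so the left catch holds. I'll lower and release.

>>> carry_out:
  deltas:
    - [0.015,-0.001,0,-0.002,0,0,0]
    - [0.015,-0.0015,0,-0.004,0,0,0]
    - [0.015,-0.002,0,-0.006,0,0,0]
    - [0.015,-0.002,0,-0.0065,0,0,0]
    - [0.015,-0.002,0,-0.0065,0,0,0]

```text
t: 4.37
eef_pos: [504.7, 138.0, 91.7]
tcp_rot: [-0.0, 1.0, -0.0, 0.0]
force: [1.7, 1.1, 0.7]
finger_gap: 20.3
grip_force: 60.3
```

>>> carry_out:
  deltas:
    - [0.03,0,0,0,0,0,0]
    - [0.045,0,0,0,0,0,0]
    - [0.055,0,0,0,0,0,0]
    - [0.055,0,0,0,0,0,0]
    - [0.055,0,0,0.02,0,0,0]
    - [0.055,0,0,0.04,0,0,0]
    - [0.055,0,0,0.07,0,0,0]
    - [0.055,0,0,0.07,0,0,0]

```text
t: 5.03
eef_pos: [507.1, 138.3, 166.2]
tcp_rot: [-0.0, 1.0, 0.0, 0.004]
force: [0.8, -0.8, 0.3]
finger_gap: 55.0
grip_force: 0.0
```

```bash
python3 - <<'E'
from h import *
o=robot.get_obs(); print(o['eef_pos'],o['force'],o['finger_gap'])
c=snap('scene','s3')
P=pts(c,c['T']);P0=pts(np.load('pics/scene.npz'),c['T'])
d=(P-P0)[...,2]; L=(P0[...,2]>78)&(P0[...,2]<90)&(P0[...,0]>460)&(P0[...,0]<600)&(P0[...,1]>80)&(P0[...,1]<200)&(P[...,2]<100)
print(L.sum(),d[L].mean())
E
```

```text
[507.10536655 138.34150505 166.18493016] [ 0.81043318 -0.81479444  0.3332952 ] 55.031373420446364
2156 -0.04642660806960296
```

>>> carry_out:
  deltas:
    - [0.055,0,-0.03,0,0,0,0]
    - [0.055,0,-0.065,0,0,0,0]
    - [0.055,0,-0.1,0,0,0,0]
    - [0.055,0,-0.13,0,0,0,0]
    - [0.055,0,-0.146,0,0,0,0]
    - [0.055,0,-0.146,0,0,0,0]
    - [0.055,0,-0.146,0,0,0,0]

```text
t: 5.67
eef_pos: [503.8, -8.6, 160.2]
tcp_rot: [0.001, 1.0, 0.0, -0.001]
force: [-0.6, 0.3, 0.2]
finger_gap: 55.2
grip_force: 0.0
```

```bash
python3 - <<'E'
from h import *
o=robot.get_obs(); print(o['eef_pos'],o['force'])
c=snap('wrist','w2')
from scipy.spatial.transform import Rotation as R
T=np.eye(4);T[:3,:3]=R.from_quat(o['tcp_rot']).as_matrix();T[:3,3]=o['eef_pos'];T=T@c['T_tool_cam']
P=pts(c,T); q=P[(P[...,2]>95)&(P[...,2]<120)&(np.hypot(P[...,0]-504,P[...,1]+8)<20)&(c['depth']>0)]
from scipy.optimize import least_squares
print(len(q),least_squares(lambda s:np.linalg.norm(q-s,axis=1)-12,[504,-8,104],loss='soft_l1').x)
E
```

```text
[503.75824065  -8.56186632 160.18774385] [-0.63530232  0.29802727  0.22392205]
1895 [505.24740628  -8.73724238 105.31679739]
```

>>> carry_out:
  deltas:
    - [0.055,0.0008,0.0004,-0.02,0,0,0]
    - [0.055,0.0008,0.0004,-0.04,0,0,0]
    - [0.055,0.0008,0.0004,-0.055,0,0,0]
    - [0.055,0.0008,0.0004,-0.065,0,0,0]
    - [0.055,0.0008,0.0004,-0.0695,0,0,0]
    - [0.055,0.0008,0.0004,-0.0695,0,0,0]
    - [0.055,0.0008,0.0004,-0.0695,0,0,0]
    - [0.055,0.0008,0.0004,-0.0695,0,0,0]

```text
t: 6.38
eef_pos: [505.9, -7.3, 92.4]
tcp_rot: [-0.0, 1.0, -0.0, 0.001]
force: [0.2, 0.0, 0.0]
finger_gap: 55.0
grip_force: 0.0
```

>>> carry_out:
  deltas:
    - [0.04,-0.001,-0.001,-0.0015,0,0,0]
    - [0.03,-0.001,-0.001,-0.0015,0,0,0]
    - [0.02,-0.001,-0.001,-0.0015,0,0,0]
    - [0.015,-0.001,-0.001,-0.0015,0,0,0]
    - [0.015,-0.001,-0.001,-0.0015,0,0,0]
    - [0.015,-0.001,-0.001,-0.0015,0,0,0]

```text
t: 6.88
eef_pos: [504.3, -8.0, 90.3]
tcp_rot: [-0.0, 1.0, 0.001, 0.0]
force: [-0.2, 3.4, 2.7]
finger_gap: 20.7
grip_force: 58.6
```

>>> carry_out:
  deltas:
    - [0.015,0.0002,0,0.001,0,0,0]
    - [0.015,0.0005,0,0.002,0,0,0]
    - [0.015,0.0005,0,0.002,0,0,0]

```text
t: 7.13
eef_pos: [504.6, -8.0, 91.7]
tcp_rot: [-0.0, 1.0, 0.0, -0.0]
force: [1.1, 5.0, -1.7]
finger_gap: 20.3
grip_force: 58.7
```

>>> carry_out:
  deltas:
    - [0.015,0.0002,0.0007,0.001,0,0,0]
    - [0.015,0.0005,0.001,0.002,0,0,0]
    - [0.015,0.0005,0.001,0.002,0,0,0]

```text
t: 7.38
eef_pos: [505.0, -8.0, 93.4]
tcp_rot: [-0.0, 1.0, -0.0, -0.0]
force: [2.7, 0.4, -8.7]
finger_gap: 21.0
grip_force: 59.0
```

>>> carry_out:
  deltas:
    - [0.015,0.0003,0,0.001,0,0,0]
    - [0.015,0.0005,0,0.0018,0,0,0]
    - [0.015,0.0005,0,0.0018,0,0,0]
    - [0.015,0.0005,0,0.0018,0,0,0]

```text
t: 7.72
eef_pos: [505.5, -7.9, 95.2]
tcp_rot: [-0.0, 1.0, -0.0, -0.0]
force: [4.4, -2.6, -14.9]
finger_gap: 20.8
grip_force: 59.1
```

```bash
python3 - <<'E'
from h import *
print(robot.get_obs()['force'])
snap('scene','s4'); f=lambda n:cv2.imread(f'pics/{n}.png')[190:300,180:330]
cv2.imwrite('pics/cmp2.png',cv2.resize(np.vstack([f('s3'),f('s4')]),None,fx=2.6,fy=2.6))
E
```

```text
[  4.35991718  -2.62390229 -14.87281896]
```

View pics/cmp2.png

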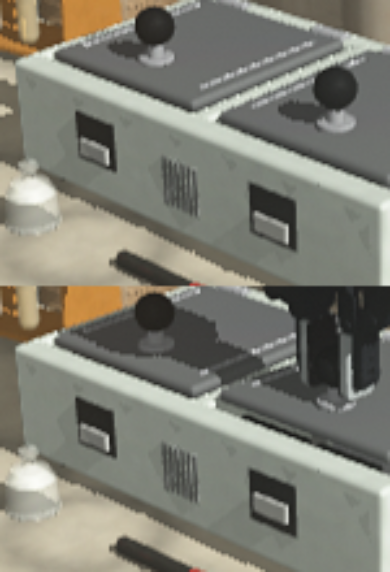

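```bash
python3 - <<'E'
from h import *
for n in ['scene','s2','s3','s4']:
    g=cv2.imread(f'pics/{n}.png').max(-1).astype(int); print(n,'L',g[230:258,216].tolist(),'R',g[260:288,284].tolist())
E
```

```text
scene L [126, 126, 127, 129, 130, 95, 38, 41, 41, 40, 42, 42, 40, 35, 100, 157, 143, 103, 100, 101, 103, 77, 70, 106, 118, 116, 114, 115] R [125, 126, 131, 94, 36, 38, 40, 39, 40, 40, 41, 40, 36, 70, 140, 142, 107, 108, 108, 109, 112, 82, 69, 102, 116, 114, 113, 117]
s2 L [133, 131, 133, 135, 138, 99, 38, 39, 41, 41, 42, 36, 71, 147, 150, 107, 104, 106, 113, 91, 46, 37, 71, 113, 124, 122, 122, 127] R [132, 134, 138, 99, 38, 41, 41, 41, 43, 42, 43, 42, 39, 75, 149, 150, 113, 115, 115, 116, 118, 88, 74, 109, 122, 121, 120, 125]
s3 L [130, 131, 130, 133, 137, 98, 38, 41, 43, 43, 43, 43, 42, 36, 104, 162, 147, 107, 105, 105, 107, 80, 73, 109, 124, 120, 120, 120] R [130, 132, 135, 97, 38, 40, 42, 42, 43, 41, 44, 42, 37, 72, 146, 147, 111, 112, 114, 115, 116, 87, 72, 108, 121, 119, 119, 123]
s4 L [133, 134, 134, 138, 140, 100, 38, 41, 41, 44, 43, 42, 41, 36, 107, 166, 152, 108, 107, 109, 111, 82, 75, 113, 126, 124, 123, 123] R [134, 135, 139, 99, 37, 40, 41, 39, 42, 41, 36, 106, 166, 152, 114, 115, 117, 118, 120, 88, 39, 40, 72, 113, 124, 125, 131, 130]
```

>>> carry_out:
  deltas:
    - [0.015,-0.0005,0,-0.002,0,0,0]
    - [0.015,-0.001,0,-0.004,0,0,0]
    - [0.015,-0.0013,0,-0.0052,0,0,0]
    - [0.015,-0.0013,0,-0.0052,0,0,0]

```text
t: 8.1
eef_pos: [504.6, -7.9, 91.4]
tcp_rot: [-0.0, 1.0, -0.0, 0.0]
force: [-0.6, -3.9, -2.5]
finger_gap: 20.8
grip_force: 60.0
```

Both keepers moved up about 2 px, which is a few millimetres, in their own tug and only then. I'll settle the right lid and release it.

>>> carry_out:
  deltas:
    - [0.015,0,0,-0.001,0,0,0]
    - [0.015,0,0,-0.001,0,0,0]
    - [0.03,0,0,-0.001,0,0,0]
    - [0.045,0,0,-0.001,0,0,0]
    - [0.055,0,0,-0.001,0,0,0]
    - [0.055,0,0,0,0,0,0]
    - [0.055,0,0,0.02,0,0,0]
    - [0.055,0,0,0.05,0,0,0]
    - [0.055,0,0,0.09,0,0,0]
    - [0.055,0,0,0.09,0,0,0]

```text
t: 8.93
eef_pos: [508.2, -7.7, 187.6]
tcp_rot: [-0.0, 1.0, -0.001, 0.005]
force: [1.5, 0.2, -0.0]
finger_gap: 55.1
grip_force: 0.0
```

```bash
python3 - <<'E'
from h import *
print(robot.get_obs()['eef_pos'],robot.get_obs()['force'])
snap('scene','s5')
E
```

```text
[508.17151814  -7.74794338 187.57760448] [ 1.52756173  0.17944201 -0.01628252]
```

View pics/s5.png

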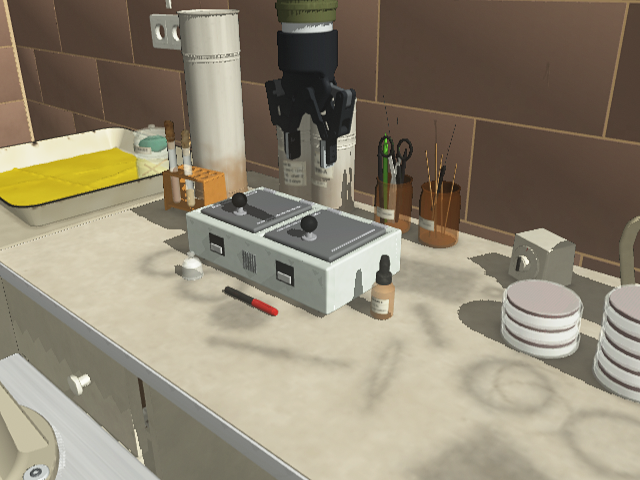

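Both lids lie shut, with the knobs at (239,200) and (309,224) as at the start. The cap, marker and bottle haven't moved, and the gripper is clear.

```bash
python3 -c "
from bench import robot
print(robot.sign_off())"
```

```text
the job is handed in; nothing more can be done
None
```

I tugged the left lid and then the right at about 13–15 N; both catches held with their keepers drawn up a few millimetres, so neither lid needed pressing, and the job is handed in with both shut and released and the cap, marker and bottle undisturbed.

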